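Open a child-resistant can of screen wash

ROBOT

A 7-joint arm with a two-finger parallel gripper is mounted at the origin on the work surface. World frame = base frame: x ahead of the robot, y to its left, z up, the work surface at z = 0. Lengths are in m, angles in rad, forces in N, time in s.
With the tool pointing down it reaches from about 0.425 to 0.875 m from the base axis. Payload 9.9 kg.
Tool frame: the origin (TCP) lies midway between the tips of the shut fingers; the grasp point (between the pads) lies 19 mm behind it; z points along the fingers, y is the direction in which the jaws open and shut (so a half turn about z gives the same grasp; the last joint's range is limited). The gripper opens to 85 mm and grips with 20 to 120 N. Pads are 22 mm wide; open, the fingers measure 114 mm over their backs; the gripper's body (76 mm by 85 mm) begins 54 mm behind the grasp point. The pads swing forward as they close: fully open they stand 13 mm farther back than shut.
Start: joints at [-1.263, 0.576, 0.025, 1.437, -0.015, 1.129, -0.057], TCP at [0.258, 0.624, 0.231] pointing down, gripper open.
Joint ranges: [-2.76, 2.76], [-0.34, 2.15], [-1.52, 1.57], [0.19, 2.46], [-1.09, 4.23], [0.17, 1.99], [-2.82, 2.82]. Speed limits (rad/s): [2.22, 2.22, 3.01, 3.01, 3.14, 3.14, 3.14].

INTERFACE

Orientations are given as a 3x3 rotation matrix whose columns are the frame's x, y, z axes.
In Python, from rig import r, effector, viewer, ticket gives the robot as it stands. The module is installed in compiled form; this text tells all that it offers. Calls block until the motion is done:
- r.reach(position, orientation): joint-space move of the TCP to a pose.
- r.servo_line(position, rotation=None, feed=0.15, f_stop=None): straight line of the TCP; rotation=None keeps the orientation; feed is the mean speed in m/s. With f_stop (N) it stops when the force on the tool has changed by that much, and returns True; else False.
- r.movej(angles): joint-space move.
- effector.set_gripper(opening, strength=None): finger opening in m; strength is the grip in N (None keeps the last); returns when the fingers have stopped.
- r.hold(seconds).
- r.inverse_kinematics(position, orientation): joint angles nearest the present ones, or None.
- viewer.grab_frame(name): name is "scene" or "side" or "wrist"; returns a dict with "color" (400x640x3 uint8, red, green, blue), "fx", "fy", "cx", "cy" (pixels), "eye" and "attitude" of the camera in the world. Camera axes: x right, y up, looking along -z (the intrinsics and any distortion apply to the point x, -y, -z); pixel columns grow to the right and rows downward; lengths in m; the calibration is good to about 2 mm. A picture is of the moment at which its call begins. There is no depth.
A pose or a line that the arm cannot do raises r.Unreachable and nothing moves.
- ticket.hand_in(): hands the job in, once; it reports no verdict.
Readings, each from a call of its own:
- r.get_clock(): time.
- r.get_joints(): joint angles.
- r.get_qvel(): joint speeds.
- r.get_joint_efforts(): joint torques, N m.
- r.get_position(): TCP position.
- r.get_eef_rot(): TCP orientation.
- r.get_contact_force(): force on the tool from outside, world axes, zero at the start.
- r.get_moment(): the same for the moment, N m.
- r.get_width(): finger opening in m.
Only numpy, scipy, OpenCV 4.12 (cv2) and the standard library are available. Lean on these libraries where they do the work, as an engineer would, in place of code of your own. Each camera call takes 0.05 s, during which the arm holds its last target.

TASK

Open the can of screen wash so that it is ready to pour: press its child-resistant cap down, turn it anticlockwise past its lock while it is held down, and lift it off. Set the cap down, without dropping it, right way up on the floor of the drip tray and let go. Leave the can upright where it stands and do not disturb the squeegee, the ink tin or the spray can.

Things in the scene. Friction and masses are not known exactly. Their poses are not given: they have to be found in the camera images.
- can: White plastic jerrycan of screen wash, full, loose on the bench (2 to 3.5 kg: stays put by its weight, need not be held). Block 180 mm along x, 115 mm along y, flat shoulder 165 mm above the bench; origin at the centre of its underside, z up. The capped neck stands 50 mm from the origin towards its -x end. Grip the cap across the can's y, give or take 35 degrees, clear of the handle.
- can_handle (a point): Top of the can's carrying handle, an 18 mm thick white bar arching over the +x end of the can in its plane y = 0, from 45 to 141 mm behind the cap's axis; this point is 198 mm above the bench, same axes as the can.
- neck (a point): Centre of the open mouth, at the top of the can's neck, 196 mm above the bench; fixed to the can, same axes. The neck is 39 mm in diameter, 49 mm over its lugs, hidden in the cap while that is on.
- cap_mid (a point): Centre of the black ribbed cap on the can, on its axis half-way up; z up along the axis. 58 mm in diameter, 36 mm high (18 mm above and below this point), 60 g; lower rim 12 mm above the can's shoulder when locked. It is free to lift once pressed and turned anticlockwise (from above) by 40 to 80 degrees, 60 is best; a stop comes at 83. It starts with its x along the can's x within 2 degrees.
- liner (a joint): How far the cap is pressed down, m: the sprung disc inside it, 0 when locked, 0.009 when bottomed out, -0.002 when off the can. Springs up with 6 N at 0, 0.8 N more per mm. Lugs in the cap lock behind teeth 5.5 mm deep: keep it pressed 0.006 to 0.009 while turning. It never turns clockwise; lifting or turning it unpressed only moves the whole can.
- tray_in (a point): Centre of the inner floor of the shallow steel drip tray, loose on the bench, 200 mm along its x by 150 mm along its y, 22 mm high outside, walls 3 mm, its floor 3 mm above the bench. Big enough for cap and open fingers.
- squeegee: Bystander: wooden squeegee with a black rubber blade lying flat, 240 mm along x, 123 mm along y, 24 mm high; origin at its underside.
- ink_tin: Bystander: round metal ink tin, 87 mm in diameter, 94 mm high, beyond the work; origin at the centre of its underside.
- spray: Bystander: grey spray can with a white cap, 53 mm in diameter, 192 mm high, beyond the work; origin at the centre of its underside.
Things that resemble listed ones, but are neither listed nor needed, are in the scene too. Of the things that look like the can, the largest one is meant.

How it is judged:
By the outcome, as a careful person would: the job done as asked, in the order asked, and still so for the second after the job is handed in, with the robot touching nothing.
It also fails if it takes over 51 s, if anything falls off the work surface, if the arm or the gripper's body presses on something with over 40 N, if the wrist force passes 120 N, or if a joint passes its speed limit or range.

## Working session

There is one attempt and no reset: what is moved stays moved. The work goes in short steps, each a Python script; the robot and the scene stay as the last script left them, time stands still between calls to the robot, and variables do not carry over. Pictures are saved under pics/ and viewed, and the job is handed in when it is done.

```bash
mkdir -p pics
python3 - <<'E'
from rig import r,effector,viewer,ticket
import cv2,pickle
for n in ("scene","side","wrist"):
    f=viewer.grab_frame(n); cv2.imwrite(f"pics/{n}0.png",f["color"][:,:,::-1]); pickle.dump(dict(f),open(f"{n}0.pkl","wb"))
    print(n,{k:f[k] for k in f if k!="color"})
print(r.get_clock(),r.get_eef_rot(),r.get_position())
E
```

```text
scene {'fx': 385.63916142979593, 'fy': 385.63916142979593, 'cx': 321.397908171312, 'cy': 200.91964851461842, 'eye': array([1.29929434, 0.00920305, 0.93361758]), 'attitude': array([[ 0.03666687, -0.70769521,  0.70556576],
       [ 0.9990941 ,  0.01070029, -0.04118839],
       [ 0.02159907,  0.70643683,  0.70744645]])}
side {'fx': 420.1100003228368, 'fy': 420.1100003228368, 'cx': 324.09933394912844, 'cy': 196.75348849673193, 'eye': array([ 0.19937747, -0.73615817,  0.82173034]), 'attitude': array([[ 0.92076867,  0.24350441, -0.30477968],
       [-0.39001401,  0.55735841, -0.73296704],
       [-0.00860919,  0.79376143,  0.60816829]])}
wrist {'fx': 296.3044158897545, 'fy': 296.3044158897545, 'cx': 312.5525210816339, 'cy': 199.0544826173741, 'eye': array([0.19278506, 0.65010305, 0.37363493]), 'attitude': array([[ 0.38331753, -0.88767824, -0.25513725],
       [ 0.92361563,  0.36799589,  0.10729956],
       [-0.00135802, -0.27677856,  0.96093277]])}
0.15 [[-9.24248445e-01  3.81791383e-01 -3.88633879e-04]
 [ 3.81791570e-01  9.24247700e-01 -1.17735897e-03]
 [-9.03115411e-05 -1.23654934e-03 -9.99999231e-01]] [0.25761743 0.62354744 0.23065662]
```

View pics/scene0.png

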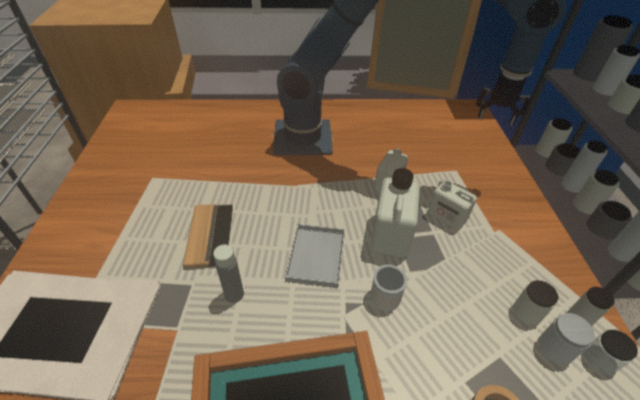

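View pics/side0.png

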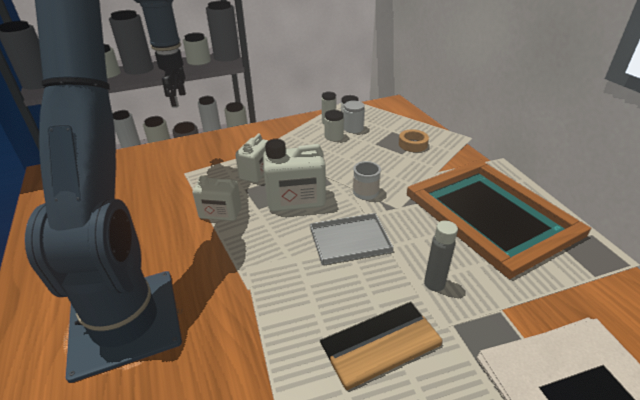

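View pics/wrist0.png

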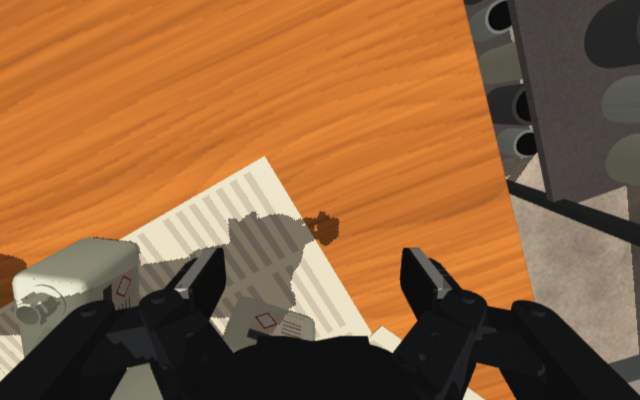

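Candidates for the can: the large can with the black cap (scene 397,225 / side 295,180), a small can (scene 455,205 / side 252,158) and another small one behind it (scene 393,165 / side 215,198). By the description I choose the largest, which has the black cap at scene (402,178) and side (275,149). The tray is at scene (316,255) and side (350,238). I'll check the choice in a close crop.

Run:
```python
import cv2,numpy as np
a=cv2.imread("pics/scene0.png")[130:300,270:490]; b=cv2.imread("pics/side0.png")[120:270,180:400]
a=cv2.resize(a,None,fx=3.6,fy=3.6,interpolation=cv2.INTER_CUBIC);b=cv2.resize(b,None,fx=3.6,fy=3.6,interpolation=cv2.INTER_CUBIC)
cv2.imwrite("pics/cropa.png",a[:600]);cv2.imwrite("pics/cropb.png",b[:600])
```

```text
(no output)
```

View pics/cropa.png

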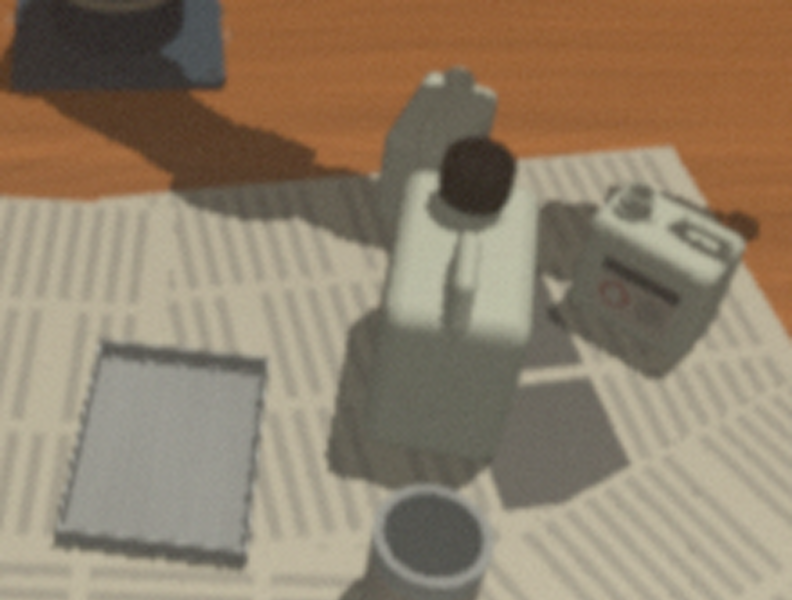

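View pics/cropb.png

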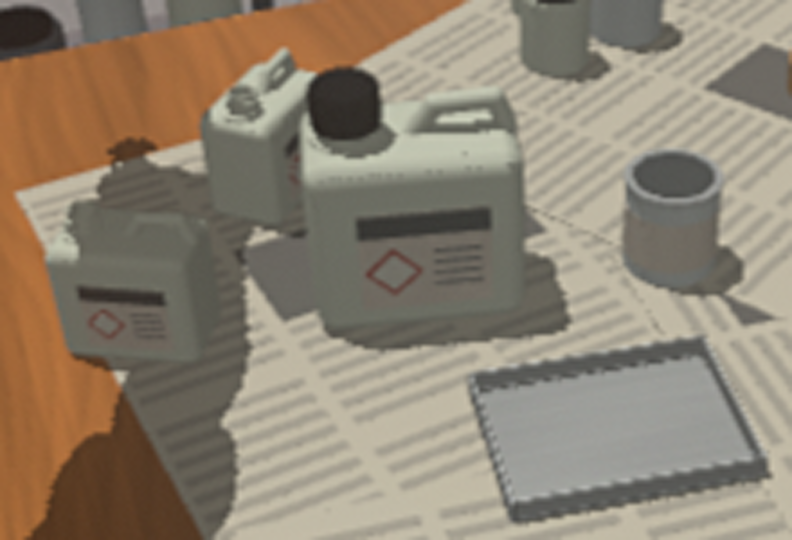

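The crops confirm it: the large can has a black cap at cropa (478,175), an arched handle on its +x side and a label. The other two are about half its size and have no black cap. Next I measure the cap, the can's yaw and the tray.

```bash
cat > h.py <<'E'
import numpy as np,cv2,pickle
def ray(f,u,v):
    d=np.array([(u-f["cx"])/f["fx"],-(v-f["cy"])/f["fy"],-1.0]); d=f["attitude"]@d
    return np.array(f["eye"]),d/np.linalg.norm(d)
def plane(f,u,v,z):
    o,d=ray(f,u,v); return o+d*(z-o[2])/d[2]
def tri(f,p,g,q):
    o1,d1=ray(f,*p);o2,d2=ray(g,*q)
    t=np.linalg.lstsq(np.c_[d1,-d2],o2-o1,rcond=None)[0]
    a,b=o1+d1*t[0],o2+d2*t[1]; return (a+b)/2,np.linalg.norm(a-b)
def proj(f,P):
    c=f["attitude"].T@(np.array(P)-f["eye"]); return f["cx"]+f["fx"]*c[0]/-c[2], f["cy"]-f["fy"]*c[1]/-c[2]
def biggest(m):
    c,_=cv2.findContours(m.astype(np.uint8),cv2.RETR_EXTERNAL,cv2.CHAIN_APPROX_NONE); return max(c,key=cv2.contourArea)
def roi(m,x0,x1,y0,y1):
    k=np.zeros_like(m);k[y0:y1,x0:x1]=m[y0:y1,x0:x1];return k
E
python3 - <<'E'
from h import *
S=pickle.load(open("scene0.pkl","rb"));D=pickle.load(open("side0.pkl","rb"))
cs=[]
for n,f,R in (("scene",S,(385,420,160,195)),("side",D,(260,290,130,165))):
    g=f["color"].max(2)
    c=biggest(roi(g<75,*R)); M=cv2.moments(c); p=(M["m10"]/M["m00"],M["m01"]/M["m00"]); cs.append(p)
    print(n,p,cv2.contourArea(c),cv2.boundingRect(c),plane(f,*p,.195))
print(tri(S,cs[0],D,cs[1]))
# tray
hs=cv2.cvtColor(S["color"],cv2.COLOR_RGB2HSV)
print("tray px",S["color"][255,316],S["color"][222,335], "paper",S["color"][240,280],"can",S["color"][215,388],S["color"][240,395])
print("side tray",D["color"][238,350],"paper",D["color"][270,300])
for n,f,R,z in (("scene",S,(275,355,215,295),.003),("side",D,(300,400,205,270),.003)):
    c=f["color"].astype(int); m=(c[:,:,2]-c[:,:,0]>-8)
    k=biggest(roi(m,*R)); q=cv2.boxPoints(cv2.minAreaRect(k)); ap=cv2.approxPolyDP(cv2.convexHull(k),5,True)[:,0]
    print(n,cv2.contourArea(k),ap.tolist())
    o=f["color"][:,:,::-1].copy();cv2.drawContours(o,[k],-1,(0,0,255),1)
    o=cv2.resize(o[R[2]-10:R[3]+10,R[0]-10:R[1]+10],None,fx=5,fy=5);cv2.imwrite(f"pics/tray_{n}.png",o)
E
```

```text
scene (401.81922675026124, 178.5501567398119) 319.0 (392, 168, 21, 22) [0.47475419 0.28833125 0.195     ]
side (275.0230263157895, 148.68804824561403) 304.0 (265, 139, 21, 20) [0.47257112 0.28620132 0.195     ]
(array([0.4732092, 0.2888137, 0.1935042]), np.float64(0.00020249310026182853))
tray px [154 152 144] [180 172 150] paper [188 180 157] can [185 185 162] [104 103  91]
side tray [157 159 155] paper [194 188 168]
scene 4.0 [[294, 278]]
side 2836.5 [[375, 214], [392, 251], [322, 264], [311, 224]]
```

Run:
```python
from h import *
S=pickle.load(open("scene0.pkl","rb"));D=pickle.load(open("side0.pkl","rb"))
Q={"scene":(S,[(103,343),(265,358),(245,565),(57,545)],270,130),"side":(D,[(470,378),(708,340),(768,468),(515,520)],180,120)}
for n,(f,pts,ox,oy) in Q.items():
    P=np.array([plane(f,u/3.6+ox,v/3.6+oy,.022)[:2] for u,v in pts]); print(n,P.round(4).tolist(),P.mean(0),np.linalg.norm(P-np.roll(P,-1,0),axis=1).round(3))
# light floor region in side & scene
for n,f,R in (("scene",S,(286,346,226,285)),("side",D,(305,400,210,268))):
    c=f["color"].astype(int); m=((c[:,:,0]-c[:,:,2])<17)&(c.max(2)>115)
    m=cv2.morphologyEx(m.astype(np.uint8),cv2.MORPH_OPEN,np.ones((3,3)))
    k=biggest(roi(m,*R)); ap=cv2.approxPolyDP(cv2.convexHull(k),4,True)[:,0]
    P=np.array([plane(f,u,v,.003)[:2] for u,v in ap]);print(n,cv2.contourArea(k),ap.tolist(),P.round(3).tolist(),P.mean(0))
# can: yaw guesses
for name,f,ox,oy,z,pp in (("handle",S,270,130,.198,[(470,238),(461,300)]),("R shoulder",S,270,130,.16,[(527,200),(527,330)]),("L shoulder",S,270,130,.16,[(405,200),(388,315)]),("side bottom",D,180,120,.0,[(335,330),(515,305)]),("label top",D,180,120,.12,[(357,217),(490,208)])):
    a,b=[plane(f,u/3.6+ox,v/3.6+oy,z) for u,v in pp]; d=b-a; print(name,a.round(3),b.round(3),np.degrees(np.arctan2(d[1],d[0])))
```

```text
scene [[0.497, -0.0132], [0.5167, 0.1269], [0.7231, 0.0957], [0.7021, -0.0474]] [0.60973797 0.04050116] [0.142 0.209 0.145 0.208]
side [[0.5123, 0.1202], [0.7093, 0.086], [0.6787, -0.0627], [0.4854, -0.0363]] [0.59641111 0.02679506] [0.2   0.152 0.195 0.159]
scene 2435.0 [[297, 229], [343, 235], [338, 283], [286, 277]] [[0.496, -0.019], [0.523, 0.126], [0.698, 0.098], [0.675, -0.048]] [0.5981372  0.03916297]
side 2031.0 [[388, 245], [324, 259], [312, 229], [374, 219]] [[0.687, -0.024], [0.502, -0.002], [0.517, 0.122], [0.704, 0.09]] [0.6024284 0.0465748]
handle [0.55  0.27  0.198] [0.615 0.252 0.198] -15.96302552900531
R shoulder [0.467 0.339 0.16 ] [0.611 0.309 0.16 ] -12.014131799914411
L shoulder [0.466 0.238 0.16 ] [0.594 0.206 0.16 ] -14.096750278949624
side bottom [0.438 0.248 0.   ] [0.592 0.218 0.   ] -10.980013673651337
label top [0.462 0.234 0.12 ] [0.565 0.203 0.12 ] -16.902525921654057
```

```bash
cat >> h.py <<'E'
def R(a):
    a=np.radians(a); c,s=np.cos(a),np.sin(a); return np.array([[-s,c,0],[c,s,0],[0,0,-1.]])
CAP=np.array([.4735,.2882]); YAW=-14.
E
python3 - <<'E'
from h import *
from rig import r,viewer
r.servo_line([.258,.62,.30],feed=.2)
a=90+YAW-30
for b in (a,a+180):
    for z in (.30,.18,.17):
        for d in (0,62): 
            q=r.inverse_kinematics([*CAP,z],R(b+d)); print(b+d,z,None if q is None else np.round(q,2))
r.reach([*CAP,.30],R(a))
print(r.get_clock(),r.get_position(),r.get_contact_force())
for n in ("wrist","scene"):
    f=viewer.grab_frame(n);cv2.imwrite(f"pics/{n}1.png",f["color"][:,:,::-1]);pickle.dump(dict(f),open(f"{n}1.pkl","wb"))
E
```

```text
46.0 0.3 [-0.77  0.34  0.2   1.66 -0.07  1.15  0.25]
108.0 0.3 [-0.6   0.34 -0.04  1.65  0.01  1.15  1.24]
46.0 0.18 [-0.75  0.46  0.17  1.83 -0.1   0.86  0.27]
108.0 0.18 [-0.58  0.45 -0.07  1.83  0.04  0.87  1.21]
46.0 0.17 [-0.74  0.47  0.17  1.85 -0.1   0.84  0.27]
108.0 0.17 [-0.58  0.46 -0.07  1.84  0.04  0.84  1.21]
226.0 0.3 [-1.36  0.68  1.36  1.67 -0.68  1.36 -2.22]
288.0 0.3 [-1.08  0.4   0.68  1.67 -0.27  1.17 -1.6 ]
226.0 0.18 [-1.32  0.86  1.36  1.85 -0.91  1.23 -2.01]
288.0 0.18 [-1.03  0.52  0.61  1.84 -0.37  0.9  -1.5 ]
226.0 0.17 [-1.32  0.88  1.36  1.86 -0.93  1.22 -1.99]
288.0 0.17 [-1.02  0.53  0.61  1.86 -0.39  0.87 -1.49]
2.1083 [0.47283305 0.28999374 0.2998118 ] [-0.74317814  0.67433335 -0.10015987]
```

View pics/wrist1.png

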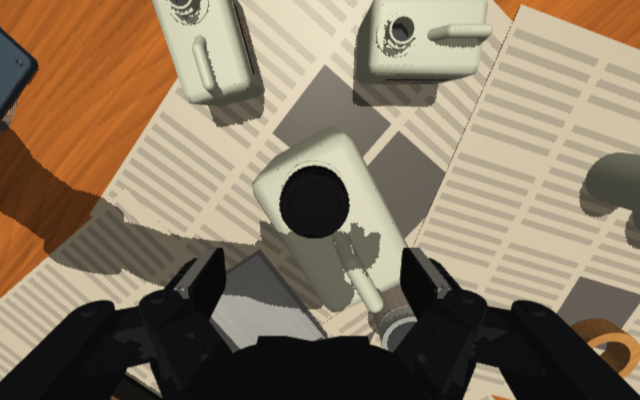

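View pics/scene1.png

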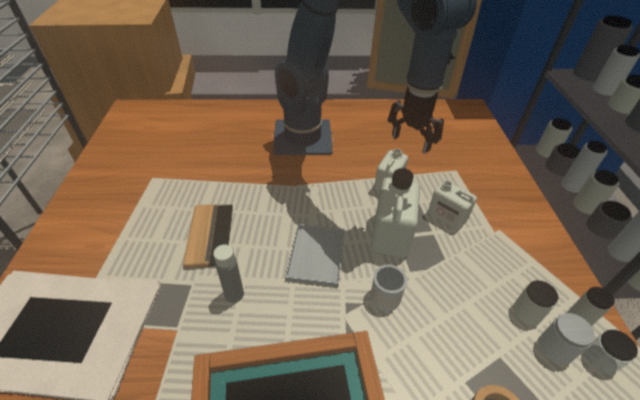

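The wrist view shows the black cap at (314,202), the handle running to (372,305) and the tray corner at (260,255). I'll refine the cap centre and yaw from this image.

Run:
```python
from h import *
W=pickle.load(open("wrist1.pkl","rb"));S=pickle.load(open("scene0.pkl","rb"))
g=W["color"].max(2); c=biggest(roi(g<60,270,360,155,245)); (u,v),rad=cv2.minEnclosingCircle(c); M=cv2.moments(c);cen=(M["m10"]/M["m00"],M["m01"]/M["m00"])
print((u,v),rad,cen,cv2.boundingRect(c))
for z in (.213,.205,.195): print(z,plane(W,*cen,z),plane(W,u,v,z))
print("tri", tri(W,cen,S,(401.82,178.55)))
a=plane(W,u,v,.205); h=plane(W,376,306,.195); d=h-a; print("yaw handle end",h,np.degrees(np.arctan2(d[1],d[0])))
for p,q in (((398,218),(352,138)),((300,290),(262,205))):
    a,b=plane(W,*q,.155),plane(W,*p,.155);d=b-a;print("edges",a,b,np.degrees(np.arctan2(d[1],d[0])))
from rig import r
print(r.get_position(),r.get_eef_rot(),r.get_joints().round(3) )
```

```text
(313.980224609375, 201.8669891357422) 36.36220932006836 (313.9493057374902, 202.10868046458822) (280, 166, 69, 72)
0.213 [0.4725125  0.29140471 0.213     ] [0.47238263 0.29156422 0.213     ]
0.205 [0.47425866 0.28977745 0.205     ] [0.47412427 0.28994251 0.205     ]
0.195 [0.47644136 0.28774337 0.195     ] [0.47630132 0.28791537 0.195     ]
tri (array([0.47615003, 0.28793008, 0.1962209 ]), np.float64(0.00013221103786860525))
yaw handle end [0.5941867  0.25818792 0.195     ] -14.814597613381682
edges [0.46432624 0.35001415 0.155     ] [0.5575547  0.33011924 0.155     ] -12.046204421298869
edges [0.45073009 0.23943535 0.155     ] [0.54776858 0.19800717 0.155     ] -23.118859116758347
[0.47290181 0.28983541 0.29977217] [[-7.21307908e-01  6.92614443e-01 -3.66299913e-04]
 [ 6.92614396e-01  7.21307999e-01  2.64629770e-04]
 [ 4.47501458e-04 -6.28250469e-05 -9.99999898e-01]] [-0.775  0.345  0.2    1.657 -0.074  1.148  0.25 ]
```

```bash
sed -i 's/^CAP=.*/CAP=np.array([.4737,.2893]); YAW=-14./' h.py
python3 - <<'E'
from h import *
from rig import r,viewer
a=90+YAW-30
s=r.servo_line([*CAP,.225],R(a),feed=.1)
p=r.get_position();print(p)
off=CAP-p[:2]
s=r.servo_line([*(CAP+off),.180],R(a),feed=.07,f_stop=8)
r.hold(.2)
print(s,r.get_position(),r.get_contact_force(),r.get_clock())
for n in ("wrist","side"):
    f=viewer.grab_frame(n);cv2.imwrite(f"pics/{n}2.png",f["color"][:,:,::-1])
E
```

```text
[0.47402846 0.2894884  0.22553687]
False [0.47358349 0.28927164 0.1804363 ] [-0.23609659 -0.14971819  0.78871196] 4.1
```

View pics/wrist2.png

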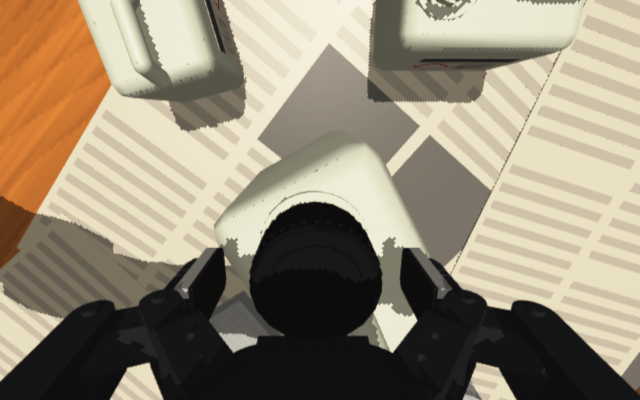

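View pics/side2.png

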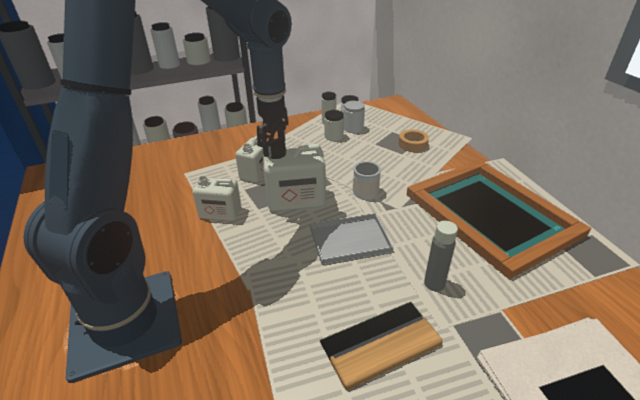

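The cap (centre about 316,270) sits midway between the fingers (213 and 412). Next I grip it and press down.

Run:
```python
from h import *
from rig import r,effector
effector.set_gripper(.05,90); 
p=r.get_position();print(r.get_width(),p,r.get_contact_force(),r.get_moment(),r.get_clock())
for dz in (.004,.0075):
    r.servo_line([*CAP,.180-dz],feed=.02); r.hold(.3)
    print(dz,r.get_position(),r.get_contact_force(),r.get_width(),r.get_clock())
```

```text
0.056442711079173064 [0.47374281 0.28945729 0.18053934] [-0.63649687  0.66167487  5.88805705] [ 0.09409701 -0.0145549   0.03432321] 4.575
0.004 [0.47375004 0.28950841 0.17672207] [-0.71240126 -1.20409505  9.07224296] 0.05660264399987385 5.225
0.0075 [0.47375449 0.28948506 0.1734684 ] [-2.67138557 -0.43399501 11.55170437] 0.056526550771528086 5.85
```

Run:
```python
from h import *
from rig import r
a=90+YAW-30
for d in (0,4,8,14,20):
    t=r.get_clock(); r.servo_line([*CAP,.180-.0079],R(a+d),feed=.02)
    Rm=r.get_eef_rot(); p=r.get_position()
    print(d,round(r.get_clock()-t,2),"ang",np.degrees(np.arctan2(Rm[1,1],Rm[0,1])).round(2),p.round(4),r.get_contact_force().round(2),r.get_moment().round(2),r.get_clock())
```

```text
0 0.25 ang 46.0 [0.4738 0.2895 0.1731] [-2.91 -1.23 11.72] [-0.26  0.63 -0.03] 6.1
4 0.25 ang 50.04 [0.4741 0.2896 0.1732] [-2.170e+00  1.000e-02  1.073e+01] [-0.19  0.46  0.02] 6.35
8 0.25 ang 54.03 [0.4743 0.2896 0.1733] [-1.4  -0.29 11.28] [-0.18  0.38  0.03] 6.6
14 0.26 ang 60.04 [0.4745 0.2897 0.1734] [-0.94 -0.55 11.74] [-0.1   0.19  0.06] 6.8583
20 0.26 ang 66.04 [0.4746 0.2897 0.1734] [-0.79 -0.8  11.39] [-0.12  0.18  0.02] 7.1167
```

Run:
```python
from h import *
from rig import r,viewer
a=90+YAW-30
for d in (27,34,41,48,55,62):
    r.servo_line([*CAP,.180-.0084],R(a+d),feed=.02)
    Rm=r.get_eef_rot(); p=r.get_position()
    print(d,"ang",np.degrees(np.arctan2(Rm[1,1],Rm[0,1])).round(2),p.round(4),r.get_contact_force().round(2),r.get_moment().round(2),r.get_clock(),r.get_width())
for n in ("wrist","side"):
    f=viewer.grab_frame(n);cv2.imwrite(f"pics/{n}3.png",f["color"][:,:,::-1])
```

```text
27 ang 73.03 [0.4747 0.2898 0.173 ] [-0.25 -1.03 12.04] [-0.13  0.14  0.04] 7.3917 0.05651427571928281
34 ang 80.03 [0.4748 0.2898 0.173 ] [-0.98 -1.14 11.65] [-0.09  0.07  0.07] 7.6667 0.056520387819322976
41 ang 87.03 [0.4748 0.2899 0.173 ] [-1.19  0.43 11.13] [-0.08  0.06 -0.01] 7.9417 0.05658558856247503
48 ang 94.03 [0.4748 0.2899 0.173 ] [ 0.03  0.08 11.95] [-0.13  0.07  0.03] 8.2167 0.056430706560349826
55 ang 101.03 [0.4748 0.2898 0.173 ] [-0.07  0.04 12.47] [-0.14  0.03  0.07] 8.4917 0.05670700634754434
62 ang 108.03 [0.4748 0.2899 0.173 ] [-0.1  -0.9  10.26] [-0.07  0.08  0.08] 8.7667 0.05687896398530446
```

View pics/side3.png

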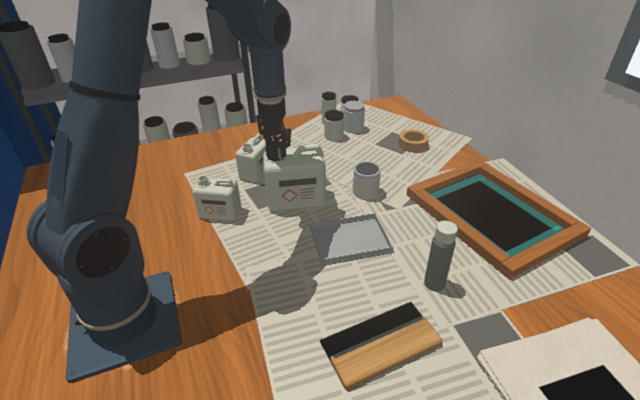

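View pics/wrist3.png

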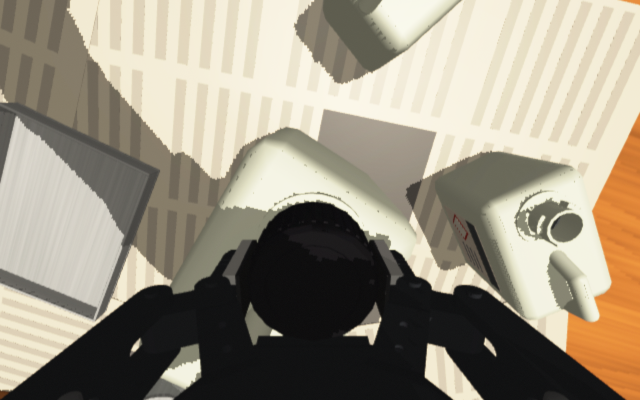

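The can still stands where it was, with its label unmoved at side (295,190). The cap turned with the gripper. Now a slow lift with a force check.

Run:
```python
from h import *
from rig import r,viewer
a=90+YAW-30+62
C=np.array([.4748,.2898]) 
for z in (.179,.184,.190,.200):
    s=r.servo_line([*C,z],R(a),feed=.03,f_stop=22)
    print(z,s,r.get_position().round(4),r.get_contact_force().round(2),r.get_clock())
    if s: break
    if r.get_contact_force()[2]<-8: print("heavy");break
for n in ("side","scene"):
    f=viewer.grab_frame(n);cv2.imwrite(f"pics/{n}4.png",f["color"][:,:,::-1])
```

```text
0.179 False [0.4749 0.2899 0.1797] [-1.6   0.34  6.42] 9.2667
0.184 False [0.4747 0.2896 0.1839] [-0.13  0.36 -0.76] 9.5833
0.19 False [0.4748 0.2899 0.1901] [ 0.38  0.08 -0.54] 9.9333
0.2 False [0.4749 0.2899 0.2002] [-0.16  0.78 -1.36] 10.4167
```

View pics/side4.png

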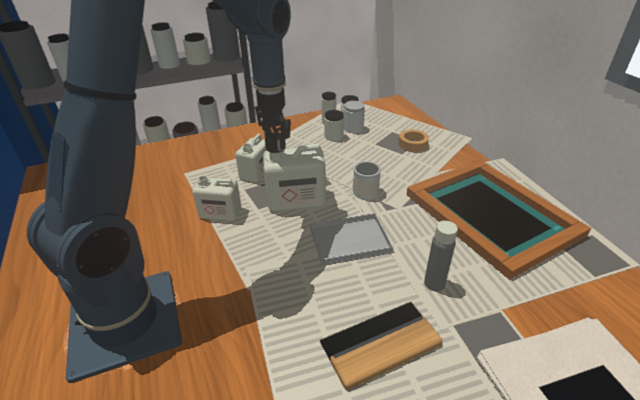

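Run:
```python
from h import *
from rig import r,viewer
C=[.4748,.2898]; T=[.603,.0365]
r.servo_line([*C,.30],feed=.15)
best=None
for b in (171.5,-8.5,81.5):
    q=r.inverse_kinematics([*T,.25],R(b)); q2=r.inverse_kinematics([*T,.007],R(b)); print(b,None if q is None else np.round(q,2),None if q2 is None else np.round(q2,2))
    if best is None and q is not None and q2 is not None: best=b
print(r.get_joints().round(2),best)
r.reach([*T,.20],R(best)); r.hold(.2)
print(r.get_position(),r.get_contact_force(),r.get_width(),r.get_clock())
for n in ("wrist","side","scene"):
    f=viewer.grab_frame(n);cv2.imwrite(f"pics/{n}5.png",f["color"][:,:,::-1]);pickle.dump(dict(f),open(f"{n}5.pkl","wb"))
```

```text
171.5 [ 0.04  0.46 -0.28  1.6   0.14  1.1   2.72] [ 0.01  0.75 -0.24  1.84  0.29  0.59  2.58]
-8.5 [-0.38  0.48  0.39  1.62 -0.2   1.09 -0.09] [-0.3   0.76  0.27  1.85 -0.34  0.57  0.04]
81.5 [-0.17  0.45  0.05  1.61 -0.03  1.08  1.31] [-0.15  0.74  0.01  1.85 -0.01  0.56  1.3 ]
[-0.54  0.34 -0.13  1.65  0.05  1.16  1.2 ] 171.5
[0.60293998 0.03758608 0.20028211] [-0.29371285 -0.25331916 -0.48951387] 0.05614677198631083 12.875
```

View pics/wrist5.png

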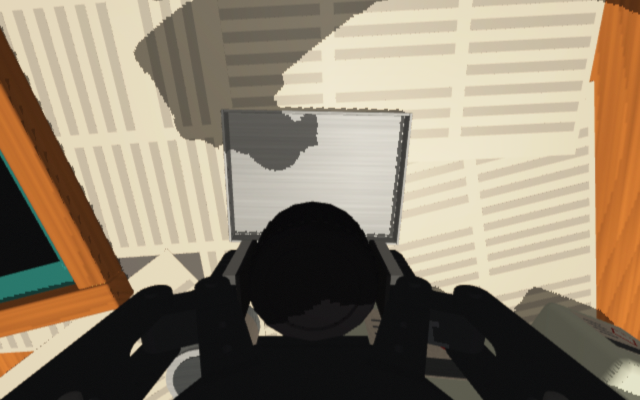

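View pics/side5.png

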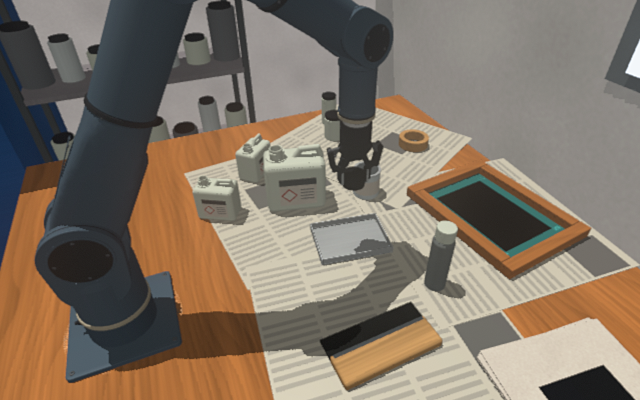

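The cap is in the gripper and the can's neck is bare at side (275,152). In the wrist view the tray's rim corners are at about (223,110), (411,112), (397,243) and (232,241).

Run:
```python
from h import *
W=pickle.load(open("wrist5.pkl","rb"))
P=np.array([plane(W,u,v,.022)[:2] for u,v in [(223,110),(411,112),(397,243),(232,241)]])
print(P.round(4),P.mean(0),np.linalg.norm(P-np.roll(P,-1,0),axis=1)); d=P[0]-P[1];print(np.degrees(np.arctan2(d[1],d[0])))
```

```text
[[ 0.6842 -0.0496]
 [ 0.4912 -0.0187]
 [ 0.516   0.1275]
 [ 0.7079  0.0962]] [0.59983061 0.03884597] [0.1954834  0.1482902  0.19445691 0.14770468]
-9.110899909946358
```

Run:
```python
from h import *
from rig import r,effector,viewer
T=[.601,.038]
r.servo_line([*T,.04],R(171.3),feed=.1); r.hold(.2)
p=r.get_position(); f0=r.get_contact_force(); print(p,f0)
off=np.array(T)-p[:2]; zo=.04-p[2]
s=r.servo_line([*(np.array(T)+off),.011+zo],feed=.04,f_stop=5)
print(s,r.get_position(),r.get_contact_force())
if not s:
    s=r.servo_line([*(np.array(T)+off),.001+zo],feed=.012,f_stop=4)
r.hold(.1)
print(s,r.get_position(),r.get_contact_force(),r.get_width(),r.get_clock())
f=viewer.grab_frame("side");cv2.imwrite("pics/side6.png",cv2.resize(f["color"][100:300,220:500,::-1],None,fx=2.8,fy=2.8))
```

```text
[0.60120512 0.03798432 0.04034235] [ 0.27903953 -0.78774652 -0.57507119]
False [0.60094458 0.03806529 0.01078758] [ 0.43982994 -0.03032234 -1.41547627]
True [0.60094706 0.03797653 0.00676166] [ 0.50070682 -0.70320573  6.3359425 ] 0.056569382970625436 16.4333
```

View pics/side6.png

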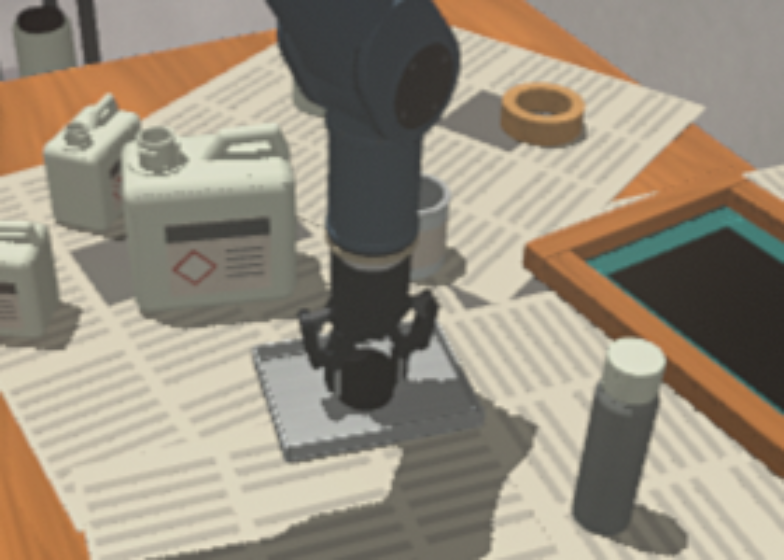

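The cap met the tray floor at z = 0.0068, as predicted, and in the crop it stands at (365,385) inside the tray. Release and retreat.

Run:
```python
from h import *
from rig import r,effector,viewer
effector.set_gripper(.08,20); r.hold(.2)
p=r.get_position(); print(p,r.get_width(),r.get_contact_force())
r.servo_line([p[0],p[1],.06],feed=.05); r.servo_line([p[0],p[1],.28],feed=.15)
q=r.inverse_kinematics([.45,-.1,.35],R(150)); 
r.hold(.2)
print(r.get_position(),r.get_contact_force(),r.get_clock())
for n in ("wrist","side","scene"):
    f=viewer.grab_frame(n);cv2.imwrite(f"pics/{n}7.png",f["color"][:,:,::-1]);pickle.dump(dict(f),open(f"{n}7.pkl","wb"))
```

```text
[0.60036158 0.03791997 0.00611491] 0.0799661900010866 [-0.68212793  0.48194596 -0.24798255]
[0.60018412 0.03789598 0.27945154] [-0.2988792   0.17125489 -0.96618135] 20.0833
```

View pics/wrist7.png

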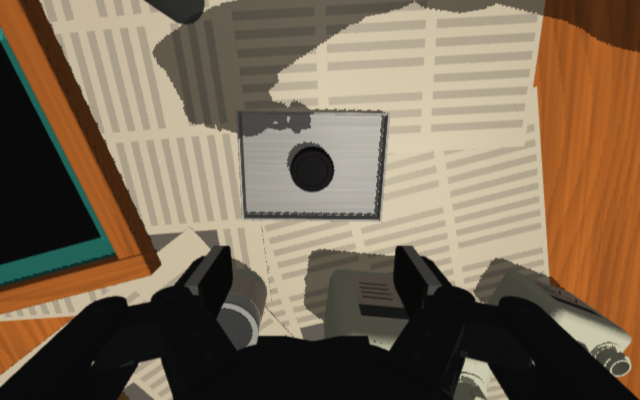

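View pics/side7.png

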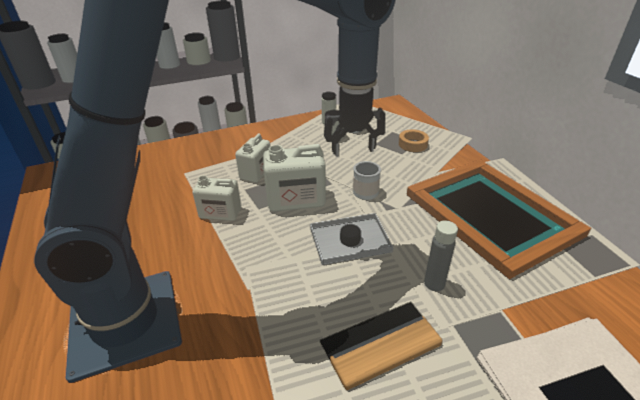

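View pics/scene7.png

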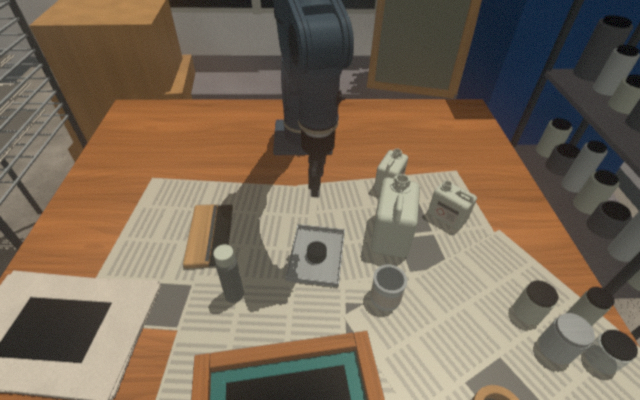

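The cap stands right way up in the middle of the tray (wrist 312,170; scene 316,252). The can's neck is open at scene (402,183), and the can and the bystanders are where they were. The gripper is clear of everything, so I hand in.

Run:
```python
from h import *
from rig import r,ticket
a=pickle.load(open("scene0.pkl","rb"))["color"].astype(int);b=pickle.load(open("scene7.pkl","rb"))["color"].astype(int)
for n,(x0,x1,y0,y1) in dict(can=(375,415,195,255),squeegee=(180,235,200,270),tin=(368,408,262,315),spray=(213,245,243,305)).items(): print(n,np.abs(a-b)[y0:y1,x0:x1].mean().round(2))
print(ticket.hand_in(),r.get_clock())
```

```text
can 5.25
squeegee 8.4
tin 4.19
spray 16.07
the job is handed in; nothing more can be done
the job is handed in; nothing more can be done
```

The can of screen wash is open, and its cap stands right way up in the middle of the drip tray. I handed the job in just after 20 s on the robot's clock, against the 51 s limit; no verdict is reported.

- **Cap:** I gripped it 30° off the can's y and pressed it about 7 mm down, holding it there with 10–12 N. I turned it 62° anticlockwise and lifted it off; the lift force stayed near zero, so the can did not come up with it. It was lowered until it touched the tray floor at the predicted height, then released.
- **Last checks:** The final pictures show the cap upright inside the tray, the can's neck open, and the can, squeegee, ink tin and spray can where they began. The gripper is clear of everything.
- **Weaker check:** A last before/after pixel comparison gave small changes for the ink tin (4) and the can (5). It gave larger ones for the squeegee (8) and the spray can (16). I put those down to the arm's shadow falling there, since both outlines look unmoved, but I did not measure their positions again.

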